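Fit the last push rivet in a specimen tray's cover

ROBOT

A 6-joint arm with a two-finger parallel gripper is mounted at the origin on the work surface. World frame = base frame: x ahead of the robot, y to its left, z up, the work surface at z = 0. Lengths are in m, angles in rad, forces in N, time in s.
With the tool pointing down it reaches from about 0.3 to 0.875 m from the base axis. Payload 6.4 kg.
Tool frame: the origin (TCP) lies at the very end of the fingers, on their centre line; the grasp point (between the pads) lies 19 mm behind it (ctrl.hold_point_z is the distance from the TCP to the grasp point, in m); y points along the fingers, x is the direction in which the jaws open and shut, and the axes are right-handed (so a half turn about y gives the same grasp; the last joint's range is limited). The gripper opens to 85 mm and grips with 20 to 120 N. Pads are 22 mm wide; open, the fingers measure 114 mm over their backs; the gripper's body (76 mm by 85 mm) begins 54 mm behind the grasp point. The pads swing forward as they close: fully open they stand 13 mm farther back than shut.
Start: joints at [-1.416, 0.181, 1.607, -0, 1.354, -0.206], TCP at [0.203, -0.538, 0.203] pointing down, gripper open.
Joint ranges: [-2.99, 2.99], [-0.89, 2.07], [0.3, 2.58], [-1.14, 4.28], [0, 2.63], [-3.12, 3.12]. Speed limits (rad/s): [2.57, 2.57, 3.01, 3.14, 3.14, 3.14].

INTERFACE

Orientations are given as a unit quaternion [w, x, y, z].
In Python, from bench import ctrl, imaging gives the robot as it stands.
- The arm moves only by the shell command python3 -m jog 'ROWS'. ROWS is JSON, a list of rows, each a list of 3 entries, a list of its own where there are three numbers: the shift along the tool's x, y, z in cm, then the turn, a rotation vector about the tool's x, y, z in rad, then the finger opening in cm, from 0 to 8.54. A call has 1 to 12 rows; each row shifts and turns the pose as measured when the row begins, along the tool's axes as they then stand; what a row does not reach is not made up. A row lasts 1/12 s, in which the tool goes at most 41.7 mm and 7.16 degrees, less where a joint would pass 70% of its speed; a pose out of reach is approached as far as the arm can. A call is refused whole if a number of a shift passes 4.17 or a number of a turn 0.125, either way. A call with a gripper value outside its range is refused whole. The fingers move at their own pace and stop on an object; the grip force is fixed at half the most. Time passes only in rows, so rows that do not move let the fingers close. It gives the time, the measured TCP pose, the force and the opening at its end, in the units of the state.
- ctrl.get_obs(): the state, without advancing time (a new reading comes with each control period).
- imaging.camera(name): name is "scene" or "top" or "wrist"; returns a dict with "frame" (480x640x3 uint8, red, green, blue), "depth" (480x640 float32, m along the optical axis (not along the pixel's ray), 0 where there is no reading), "K" (3x3 intrinsics, pixels), "k1" (the pictures are not rectified: a ray, as slopes to the right and down, at radius r is drawn at 1 + k1 r^2 times it, then the intrinsics apply), "R" (3x3) and "t" (3): a world point X has camera coordinates R X + t. Camera axes: x right, y down, z forward; pixel columns grow to the right and rows downward; lengths in m; the calibration is good to about 2 mm. A picture is of the moment at which its call begins.
- ctrl.hand_in(): hands the job in, once; it reports no verdict.
The state is a dict: "time_s": time; "q": joint angles; "dq": joint speeds; "joint_efforts": joint torques, N m; "eef_pos": TCP position; "eef_rot": TCP orientation; "wrist_force": force on the tool from outside, world axes, zero at the start; "torque": the same for the moment, N m; "opening": opening from 0.0 (shut) to 1.0 (fully open).
Only numpy, scipy, OpenCV 4.12 (cv2) and the standard library are available. Lean on these libraries where they do the work, as an engineer would, in place of code of your own. Each camera call takes 0.05 s, during which the arm holds its last target. There are 200 camera calls.

TASK

Take the push rivet (the one with its centre pin standing up) out of the wooden block, put it with its pin still up through the free hole in the front edge of the shell tray's clear cover, and push the pin fully flush, so that the rivet spreads and by itself holds the sprung cover down on the tray. Push carefully, no harder than it takes, for the cover cracks easily, and leave the shells, the hand lens and the other fixings as they are.

Things in the scene. Friction and masses are not known exactly. Their poses are not given: they have to be found in the camera images.
- tray: White specimen tray holding shells, 250 x 200 mm, its rim 50 mm above its underside, bedded in a foam pad, its underside 12 to 30 mm above the table. Pushed with over 6 N it sinks straight down 1 to 6 mm until firm, and stays. Origin at the centre of its underside, x from front to back, z up. Its clear cover in a grey frame is held at the back by two fitted rivets; a springy seal lifts its front edge some 8 mm off the rim.
- rim_hole (a point): Centre of the mouth of the free 13 mm hole in the tray's front rim, under the cover, on the rim's upper face; 18 mm behind the middle of the front edge; axes as the tray's. The rim is 5 mm thick, with free space below.
- cover_hole (a point): Centre of the mouth of the matching 13 mm hole in the cover, on the upper face of its grey frame, which is 4 mm thick there: 4 mm above rim_hole when the cover is fully down, about 12 mm above it when it is up. Pressing it down onto the rim takes 5 to 6 N here. The cover cracks when loaded with more than 25 N.
- rivet_flange (a point): Off-white nylon push rivet standing in one of the block's three holes: centre of the underside of its flange, which rests on the block's top; z up along the pin. Flange 26 mm across, 3.5 mm thick; below it a shank 11.8 mm across, 27 mm long, its blunt end 9.6 mm across with a short bevel. As the pin goes in, four legs of the shank spread to 17 mm just under the tray's rim. About 25 g.
- pin_top (a point): Centre of the top face of the rivet's centre pin, which is 9 mm across, stands 10 mm proud of the flange and can be gripped there. 13.5 mm above rivet_flange when the pin is up, 3.5 mm when it is flush with the flange, where it stops. It needs about 13 N to move and stays where it is left.
- fixing_block: Fixed block of light wood, 55 x 150 mm and 45 mm high, origin at the centre of its underside; three holes 48 mm apart in a row along its y axis, 32 mm deep; the fixings stand in them loosely, in any order.
- tree_clip_head (a point): Bystander in the block: off-white nylon tree clip, domed head 23 mm in diameter and 6 mm high, no pin; point half-way up the head.
- nylon_bolt_head (a point): Bystander in the block: off-white slotted nylon bolt, flat head 22 mm in diameter and 6 mm high; point half-way up the head.
- turban_centre (a point): Bystander: sand-coloured spiral shell, 52 mm wide, 46 mm high, standing on the table; its centre.
- urchin_centre (a point): Bystander: sea urchin shell, 57 mm wide, 30 mm high; its centre.
- limpet_centre (a point): Bystander: conical limpet shell, 53 mm wide, 23 mm high; its centre.
- lens_centre (a point): Bystander: hand lens lying on the table, 60 mm round, 10 mm high, with a 100 mm wooden handle; centre of the lens.

How it is judged:
By the outcome, as a careful person would: the job done as asked, in the order asked, and still so for the second after the job is handed in, with the robot touching nothing.
It also fails if it takes over 51 s, if anything falls off the work surface, if the arm or the gripper's body presses on something with over 40 N, if the wrist force passes 120 N, or if a joint passes its speed limit or range.

## Working session

There is one attempt and no reset: what is moved stays moved. The work goes in short steps, Python scripts to look and compute and a shell command to move; the robot and the scene stay as the last step left them, time stands still between calls to the robot, and variables do not carry over. Pictures are saved under pics/ and viewed, about 8 in all and at most 12, crops included, and the job is handed in when it is done.

```bash
ls; mkdir -p pics
cat > h.py <<'E'
import numpy as np, cv2, pickle
from bench import ctrl, imaging
def shot(name,tag):
    c=imaging.camera(name); pickle.dump(c,open(f'pics/{tag}.pkl','wb'))
    cv2.imwrite(f'pics/{tag}.png',c['frame'][:,:,::-1]); return c
def load(tag): return pickle.load(open(f'pics/{tag}.pkl','rb'))
def slope(c,u,v):
    K=c['K']; d=np.array([(u-K[0,2])/K[0,0],(v-K[1,2])/K[1,1]]); s=d.copy()
    for _ in range(20): s=d/(1+c['k1']*(s@s))
    return s
def ray(c,u,v):
    R=np.array(c['R']);t=np.array(c['t']); s=slope(c,u,v)
    return -R.T@t, R.T@np.array([s[0],s[1],1.])
def onz(c,u,v,z):
    o,d=ray(c,u,v); return o+d*(z-o[2])/d[2]
def dep(c,u,v):
    o,d=ray(c,u,v); return o+d*c['depth'][int(round(v)),int(round(u))]
def tri(obs):
    A=np.zeros((3,3));b=np.zeros(3)
    for c,u,v in obs:
        o,d=ray(c,u,v); d=d/np.linalg.norm(d); P=np.eye(3)-np.outer(d,d); A+=P;b+=P@o
    X=np.linalg.solve(A,b)
    res=[np.linalg.norm((np.eye(3)-np.outer(d,d)/(d@d))@(X-o)) for o,d in [ray(*q) for q in obs]]
    return X,res
def proj(c,X):
    p=np.array(c['R'])@X+np.array(c['t']); s=p[:2]/p[2]; s=s*(1+c['k1']*(s@s)); K=c['K']
    return s[0]*K[0,0]+K[0,2], s[1]*K[1,1]+K[1,2]
E
python3 - <<'E'
from h import *
a=shot('scene','s0');b=shot('top','t0');w=shot('wrist','w0')
for c in(a,b,w): print(c['K'][0,0],c['k1'],-np.array(c['R']).T@c['t'],np.array(c['R'])[2])
print(ctrl.get_obs(),ctrl.hold_point_z)
cv2.imwrite('pics/st.png',cv2.resize(np.vstack([a['frame'],b['frame']])[:,:,::-1],None,fx=.625,fy=.625,interpolation=cv2.INTER_AREA))
E
```

```text
pics
576.7887494236321 -0.1693556849731274 [ 1.30829342 -0.43397159  1.14049089] [-0.53365517  0.34028236 -0.77422224]
508.75417267449336 -0.05701063306283122 [0.35951118 0.03462029 1.04649579] [ 0.18160095 -0.0049766  -0.98335971]
402.1391146893863 0.017212167422123878 [ 0.26390426 -0.51514903  0.37316164] [-0.24130208 -0.08998459 -0.96626916]
{'time_s': 0.15, 'q': array([-1.41628377e+00,  1.81400980e-01,  1.60776560e+00, -3.44011235e-05,
        1.35383706e+00, -2.06344698e-01]), 'dq': array([-1.32505392e-03, -2.25683556e-03, -3.41305680e-03, -3.37126792e-04,
        9.37350790e-04,  3.64465615e-05]), 'joint_efforts': array([ 1.25839859e-03, -4.45261574e+01, -3.51693285e+01, -2.01284583e-04,
        5.83703993e-03, -1.20656347e-05]), 'eef_pos': array([ 0.20292577, -0.5374967 ,  0.20198009]), 'eef_rot': array([ 0.581964  , -0.58125682,  0.40250764, -0.40180344]), 'wrist_force': array([-0.02760127, -0.42012189,  0.36129241]), 'torque': array([ 0.02457051,  0.02964753, -0.00751319]), 'opening': 1.001279502327337} 0.0187
```

View pics/t0.png

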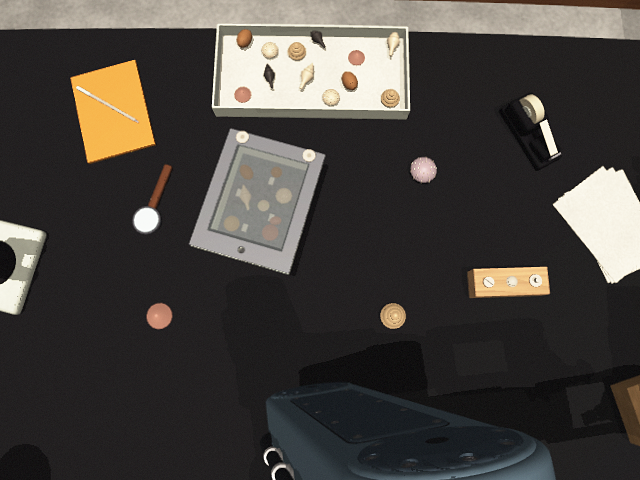

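View pics/s0.png

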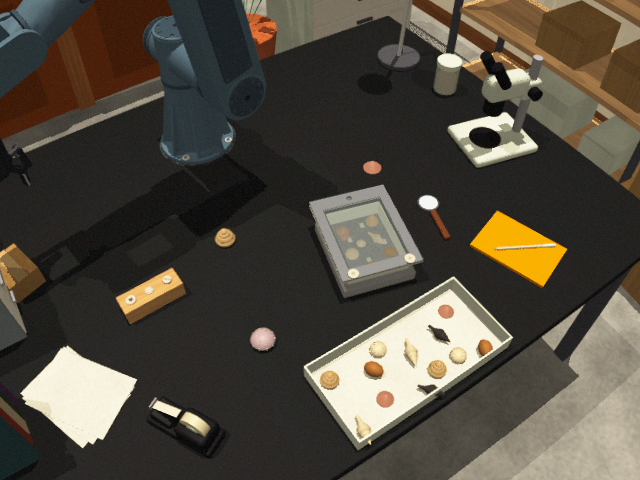

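Top view: tray with its free hole at (241,250). Block with three fixings at (489,282), (512,282) and (536,281); scene view shows the block at (150,295) and the hole at (349,198). Next I zoom in on the block and hole.

Run:
```python
from h import *
a=load('s0');b=load('t0')
def crop(c,u,v,w,h,f): return cv2.resize(c['frame'][v-h:v+h,u-w:u+w,::-1],None,fx=f,fy=f,interpolation=cv2.INTER_CUBIC)
A=crop(a,150,292,40,30,5);B=crop(b,510,282,40,30,5);C=crop(a,349,200,40,30,5);D=crop(b,241,250,40,30,5)
cv2.imwrite('pics/z1.png',np.vstack([np.hstack([A,B]),np.hstack([C,D])]))
# white blobs on block
for c,(u,v) in((a,(150,292)),(b,(510,282))):
    f=c['frame'].astype(int); m=((f.min(2)>140)&(f.max(2)-f.min(2)<45)).astype(np.uint8)
    k=np.zeros_like(m);k[v-35:v+35,u-50:u+50]=1;m*=k
    n,l,s,ce=cv2.connectedComponentsWithStats(m)
    for i in range(1,n):
        if s[i,4]>8: print(ce[i],s[i],dep(c,*ce[i]))
for c,u,v in((a,349,198),(b,241,250)): print(dep(c,u,v), dep(c,u+8,v))
for p in ((470,270),(550,267),(471,297),(551,295)): print(onz(b,*p,.045))
```

```text
[165.61538462 280.23076923] [163 279   6   3  13] [ 0.47051716 -0.3012973   0.05241795]
[148.43478261 289.47826087] [146 287   6   6  23] [ 0.47110421 -0.34638731  0.05060518]
[129.93939394 299.15151515] [126 296   9   7  33] [ 0.47635598 -0.39435803  0.05573011]
[535.4375 280.1875] [530 274  12  13 112] [ 0.46975342 -0.3934447   0.05319564]
[488.31395349 281.61627907] [483 277  11  10  86] [ 0.46610814 -0.29901727  0.05092323]
[511.52380952 280.88095238] [507 276  10  11  84] [ 0.46835896 -0.34675796  0.04850959]
[0.50848183 0.19658653 0.07305502] [0.52979361 0.20536709 0.08666704]
[0.52590758 0.1950661  0.0286488 ] [0.51674957 0.17067935 0.08610114]
[ 0.4895652  -0.26495505  0.045     ]
[ 0.4976366  -0.42861891  0.045     ]
[ 0.43581778 -0.26500098  0.045     ]
[ 0.441333   -0.42704692  0.045     ]
```

View pics/z1.png

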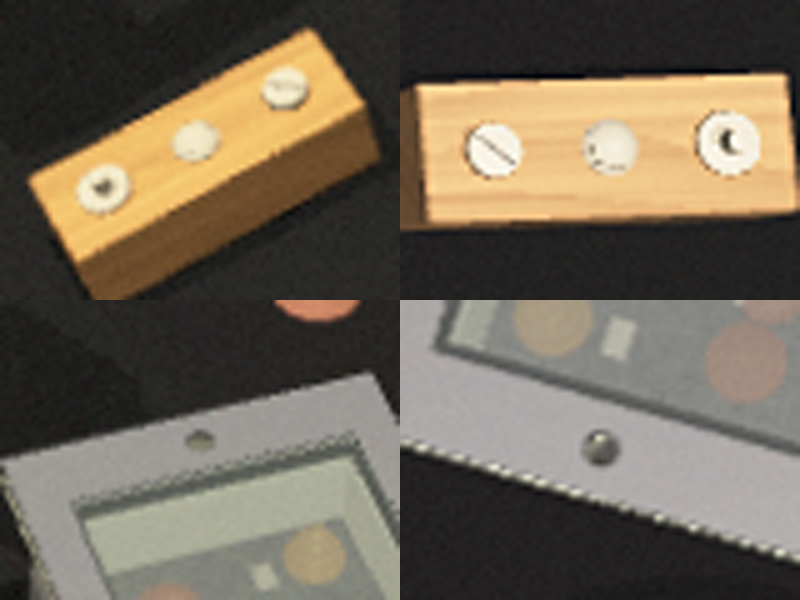

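The rivet is the right-hand one (crescent shadow of its pin), at top pixel (535.6,280.6) and scene pixel (130.8,299.6). The hole is at top (241,249.4) and scene (349,198).

Run:
```python
from h import *
from scipy.spatial.transform import Rotation as Ro
a=load('s0');b=load('t0')
print('flange top',tri([(a,130.8,299.6),(b,535.6,280.6)]))
print('cover hole',tri([(a,349,198),(b,241,249.4)]))
print('clip',tri([(a,110+196/5,262+141/5),(b,470+211/5,252+147/5)]))
o=ctrl.get_obs();w,x,y,z=o['eef_rot'];print(Ro.from_quat([x,y,z,w]).as_matrix())
M=Ro.from_quat([x,y,z,w]).as_matrix(); c=load('w0')
print('cam in tool',M.T@(-np.array(c['R']).T@c['t']-o['eef_pos']), 'axes',(M.T@np.array(c['R']).T).round(3))
# tray edges (front edge corners) on z
for p in((190,244),(290,273)): print(onz(b,*p,.085))
```

```text
flange top (array([ 0.47047148, -0.39446082,  0.04690561]), [np.float64(0.002034946347426624), np.float64(0.002034946347426555)])
cover hole (array([0.51822623, 0.1872439 , 0.08653941]), [np.float64(0.0013676181924153165), np.float64(0.001367618192415181)])
clip (array([ 0.46860373, -0.34709785,  0.04550162]), [np.float64(0.002232127529003862), np.float64(0.002232127529003804)])
[[ 3.53083181e-01 -2.50343123e-04  9.35591901e-01]
 [-9.35590905e-01  1.38900697e-03  3.53083177e-01]
 [-1.38793561e-03 -9.99999004e-01  2.56216249e-04]]
cam in tool [ 0.00038462 -0.1711656   0.06498543] axes [[ 1.    -0.     0.   ]
 [-0.    -0.258  0.966]
 [-0.    -0.966 -0.258]]
[0.52687001 0.28502133 0.085     ]
[0.47384981 0.09116767 0.085     ]
```

```bash
python3 -m jog '[[[-0.5,0.6,3.7],[0,0,0],3.5],[[-0.5,0.6,3.7],[0,0,0],3.5],[[-0.5,0.6,3.7],[0,0,0],3.5],[[-0.5,0.6,3.7],[0,0,0],3.5],[[-0.5,0.6,3.7],[0,0,0],3.5],[[-0.5,0.6,3.7],[0,0,0],3.5],[[-0.5,0.6,3.7],[0,0,0],3.5],[[-0.5,0.6,3.7],[0,0,0],3.5],[[0,0,0.5],[0,0,0],3.5],[[0,0,0],[0,0,0],3.5],[[0,0,0],[0,0,0],3.5]]'
cat >> h.py <<'E'
from scipy.spatial.transform import Rotation as Ro
def tool():
    o=ctrl.get_obs();w,x,y,z=o['eef_rot']; return o['eef_pos'],Ro.from_quat([x,y,z,w]).as_matrix()
E
python3 - <<'E'
from h import *
c=shot('wrist','w1');p,M=tool();print(p,M.round(3))
print(proj(c,np.array([.4705,-.3945,.0485])),proj(c,p))
E
```

```text
time_s: 1.07
eef_pos: [0.4791, -0.3876, 0.1476]
eef_rot: [0.581, -0.58, 0.406, -0.402]
wrist_force: [-1.8, -0.0, 0.2]
opening: 0.409
[ 0.4786628  -0.38797337  0.14776125] [[ 0.347 -0.004  0.938]
 [-0.938  0.004  0.347]
 [-0.005 -1.    -0.003]]
(np.float64(321.66294993726893), np.float64(247.45949131454228)) (np.float64(316.078371426875), np.float64(285.6238689352506))
```

View pics/w1.png

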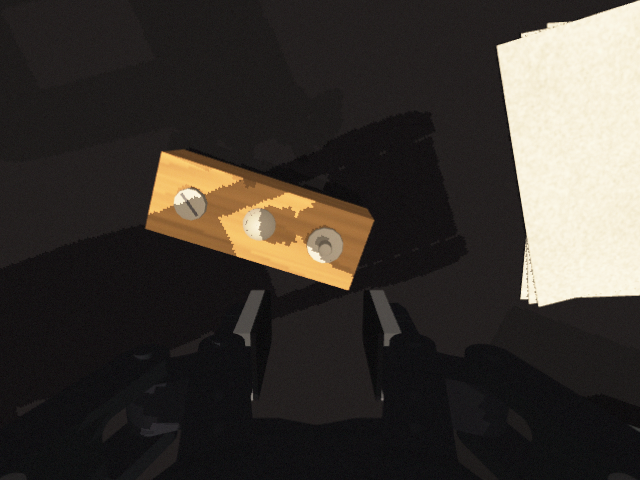

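Wrist view 1: the rivet's flange is at about (325,245) with the pin at (326,249), clip at (259,224) and bolt at (190,204). Shadow from the arm crosses the block, so I mask by saturation.

```bash
cat >> h.py <<'E'
def neutral(c,u,v,r,lo=60,sat=70):
    h=cv2.cvtColor(c['frame'],cv2.COLOR_RGB2HSV); m=((h[:,:,1]<sat)&(h[:,:,2]>lo)).astype(np.uint8)
    k=np.zeros_like(m); cv2.circle(k,(int(u),int(v)),r,1,-1); m*=k
    m=cv2.morphologyEx(m,cv2.MORPH_CLOSE,np.ones((7,7)))
    cs=cv2.findContours(m,cv2.RETR_EXTERNAL,cv2.CHAIN_APPROX_NONE)[0]; q=max(cs,key=cv2.contourArea)
    return cv2.fitEllipse(cv2.convexHull(q)), cv2.contourArea(q)
E
python3 - <<'E'
from h import *
c=load('w1');b=load('t0');a=load('s0');p,M=tool()
f=c['frame'];print(cv2.cvtColor(f,cv2.COLOR_RGB2HSV)[[245,245,245,245,249,235,225,270],[312,335,345,300,326,325,300,350]].tolist())
e,ar=neutral(c,325,245,24,50,90);print(e,ar)
print('onz',onz(c,*e[0],.0485),'tri',tri([(c,*e[0]),(b,535.6,280.6),(a,130.8,299.6)]))
X=onz(c,*e[0],.0485); print('tool delta',M.T@(X-p)*100)
ee=[neutral(c,259,224,20,50,90)[0],neutral(c,190,204,22,50,90)[0]];print(ee,[onz(c,*q[0],.050) for q in ee])
E
```

```text
[[18, 72, 170], [17, 65, 176], [15, 159, 165], [18, 150, 240], [17, 66, 173], [17, 65, 173], [15, 159, 156], [15, 155, 151]]
((324.3388977050781, 245.017333984375), (35.11290740966797, 35.552345275878906), 68.74089050292969) 943.5
onz [ 0.47280586 -0.39562708  0.0485    ] tri (array([ 0.47115267, -0.39498492,  0.04670651]), [np.float64(0.0014506949863309498), np.float64(0.002102618364692393), np.float64(0.0022661236752099835)])
tool delta [ 0.564618    9.92566944 -0.78681634]
[((258.6371154785156, 223.893798828125), (31.264392852783203, 32.418701171875), 117.35299682617188), ((189.86123657226562, 203.44480895996094), (31.20634651184082, 33.11815643310547), 114.73136901855469)] [array([ 0.47152225, -0.34810638,  0.05      ]), array([ 0.46874219, -0.30029502,  0.05      ])]
```

```bash
python3 -m jog '[[[0.3,2,-0.35],[0,0,0],3.5],[[0.26,2,-0.35],[0,0,0],3.5],[[0,2,0],[0,0,0],3.5],[[0,0,0],[0,0,0],3.5],[[0,0,0],[0,0,0],3.5]]'
python3 - <<'E'
from h import *
c=shot('wrist','w2');p,M=tool();print(p,M.round(3))
X0=np.array([.472,-.3953,.0485]); u,v=proj(c,X0)
e,ar=neutral(c,u,v,36,50,90);print((u,v),e,ar,proj(c,p))
X=onz(c,*e[0],.0485); print(X,'tool delta',M.T@(X-p)*100)
c1=load('w1');print('two wrist',tri([(c1,324.34,245.02),(c,*e[0])]))
cv2.ellipse(c['frame'],e,(255,0,0),1)
cv2.imwrite('pics/w2c.png',cv2.resize(c['frame'][120:400,180:460,::-1],None,fx=2,fy=2))
E
```

```text
time_s: 1.53
eef_pos: [0.469, -0.4024, 0.0894]
eef_rot: [-0.578, 0.58, -0.407, 0.406]
wrist_force: [1.4, -0.7, 0.2]
opening: 0.406
[ 0.46867746 -0.40213269  0.0892103 ] [[ 0.34  -0.003  0.941]
 [-0.941 -0.001  0.34 ]
 [-0.    -1.    -0.003]]
(np.float64(305.4616937150013), np.float64(248.5964724641823)) ((306.6833801269531, 247.34417724609375), (44.47750473022461, 45.61793518066406), 98.48664093017578) 1539.0 (np.float64(314.90052288794067), np.float64(284.6437280142407))
[ 0.47289892 -0.39569198  0.0485    ] tool delta [-0.46208514  4.0692171   0.6279108 ]
two wrist (array([ 0.47223722, -0.39587269,  0.04615626]), [np.float64(2.5816892082742866e-05), np.float64(2.581689208269553e-05)])
```

View pics/w2c.png

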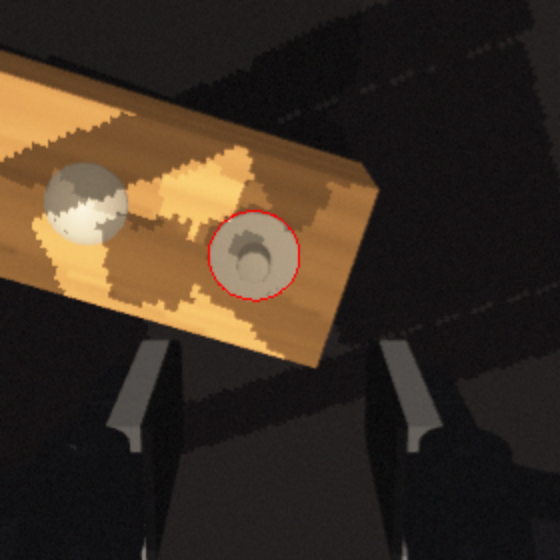

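The fitted ellipse sits well on the flange, with the pin at its centre. The last move overshot sideways, so I correct that and then descend.

```bash
python3 -m jog '[[[-0.46,1.0,0.63],[0,0,0],2.5],[[0,0.8,0],[0,0,0],2.5],[[0,0,0],[0,0,0],2.5],[[0,0,0],[0,0,0],2.5]]'
python3 - <<'E'
from h import *
c=shot('wrist','w3');p,M=tool();print(p,M.round(4))
X0=np.array([.4728,-.3957,.0485]); u,v=proj(c,X0)
e,ar=neutral(c,u,v,38,50,90);print((u,v),e,ar,proj(c,p))
X=onz(c,*e[0],.0485); print(X,'tool delta',M.T@(X-p)*100)
E
```

```text
time_s: 1.92
eef_pos: [0.4739, -0.3978, 0.0737]
eef_rot: [-0.577, 0.58, -0.406, 0.408]
wrist_force: [0.4, -0.9, 0.5]
opening: 0.295
[ 0.47383733 -0.39776638  0.07364201] [[ 3.377e-01  7.000e-04  9.412e-01]
 [-9.412e-01 -5.300e-03  3.377e-01]
 [ 5.300e-03 -1.000e+00 -1.100e-03]]
(np.float64(310.87826104692675), np.float64(267.48221741272135)) ((310.9499206542969, 267.155517578125), (47.27638626098633, 48.62089920043945), 89.53572845458984) 1737.5 (np.float64(315.49070487649936), np.float64(284.4705014912926))
[ 0.47297875 -0.39567569  0.0485    ] tool delta [-0.23905571  2.51298379 -0.00743693]
```

```bash
python3 -m jog '[[[-0.22,0.5,0],[0,0,0],2.5],[[0,0.9,0],[0,0,0],2.5],[[0,0.6,0],[0,0,0],2.5],[[0,0,0],[0,0,0],2.5],[[0,0,0],[0,0,0],2.5]]'
python3 - <<'E'
from h import *
p,M=tool();o=ctrl.get_obs();print(p,M.round(4),o['wrist_force'],o['opening'])
X=np.array([.47298,-.39568,.0485]); print('tool delta',M.T@(X-p)*100)
E
```

```text
time_s: 2.38
eef_pos: [0.4738, -0.3957, 0.0525]
eef_rot: [-0.577, 0.58, -0.405, 0.408]
wrist_force: [0.2, 0.2, 0.4]
opening: 0.29
[ 0.4738342  -0.3957194   0.05249811] [[ 3.387e-01  1.800e-03  9.409e-01]
 [-9.409e-01 -6.600e-03  3.387e-01]
 [ 6.900e-03 -1.000e+00 -6.000e-04]] [0.24009239 0.15870457 0.41661696] 0.2901817182194677
tool delta [-0.03538171  0.39962135 -0.07881566]
```

```bash
python3 -m jog '[[[-0.03,0.13,-0.08],[0,0,0.007],2.5],[[0,0,0],[0,0,0],2.5],[[0,0,0],[0,0,0],0],[[0,0,0],[0,0,0],0],[[0,0,0],[0,0,0],0],[[0,0,0],[0,0,0],0],[[0,0,0],[0,0,0],0],[[0,0,0],[0,0,0],0]]'
python3 - <<'E'
from h import *
c=shot('wrist','w4');p,M=tool();o=ctrl.get_obs();print(p,M.round(4),o['wrist_force'],o['opening'])
cv2.imwrite('pics/w4c.png',cv2.resize(c['frame'][200:380,220:420,::-1],None,fx=3,fy=3))
E
```

```text
time_s: 3.05
eef_pos: [0.4731, -0.3963, 0.0515]
eef_rot: [-0.578, 0.579, -0.407, 0.407]
wrist_force: [0.1, 0.6, -0.5]
opening: 0.001
[ 0.47313747 -0.39628757  0.05152497] [[ 3.385e-01 -3.000e-04  9.409e-01]
 [-9.409e-01 -0.000e+00  3.385e-01]
 [-1.000e-04 -1.000e+00 -3.000e-04]] [-0.68105801 -0.44509593 -0.12435448] -0.0029648101643218105
```

View pics/w4c.png

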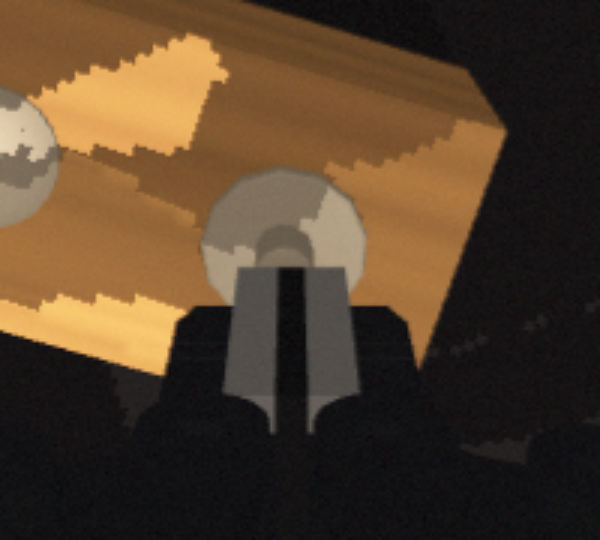

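The gripper reads fully shut (opening 0), so the pin was missed: it shows in front of the fingertips at crop (285,245). The depth image should tell where the tips really are.

Run:
```python
from h import *
c=load('w4');p,M=tool()
def t(cu,cv_):
    u,v=220+cu/3,200+cv_/3; return (M.T@(dep(c,u,v)-p)*1000).round(1)
for q in ((258,275),(325,275),(258,320),(258,380),(290,275),(290,320),(290,390),(285,235),(285,250),(285,262),(285,200),(225,240),(345,240),(150,200),(190,312),(400,320)): print(q,t(*q))
```

```text
(258, 275) [ -3.4 -37.   11.3]
(325, 275) [  4.6 -36.2  11. ]
(258, 320) [ -3.1 -49.   10.8]
(258, 380) [ -2.7 -63.1  10.7]
(290, 275) [  0.4 -35.2  10.6]
(290, 320) [  0.4 -47.8  10.3]
(290, 390) [  0.4 -64.6  10.4]
(285, 235) [-0.3 -1.7  3.5]
(285, 250) [-0.3 -7.1  3.2]
(285, 262) [-0.3 -6.   0.9]
(285, 200) [-0.3  2.4  7.7]
(225, 240) [-9.5  3.2  1. ]
(345, 240) [8.9 2.8 1.1]
(150, 200) [-21.1   5.9   6.5]
(190, 312) [-11.5 -37.2   6.6]
(400, 320) [ 13.3 -40.7   7.1]
```

Run:
```python
from h import *
c=load('w4');p,M=tool()
for v in (288,289,290):
    o,d=ray(c,306,v); o=M.T@(o-p);d=M.T@d; print(v,(o+d*(.0108-o[2])/d[2])*1000)
g=cv2.cvtColor(c['frame'],cv2.COLOR_RGB2GRAY);print(g[280:296,306],g[280:296,328])
s=shot('scene','s1');t=shot('top','t1')
print(proj(s,p),proj(s,p+[0,0,.034]))
u,v=[int(x) for x in proj(s,p)]
A=cv2.resize(s['frame'][v-70:v+50,u-60:u+60,::-1],None,fx=5,fy=5,interpolation=cv2.INTER_CUBIC);cv2.imwrite('pics/s1c.png',A)
```

```text
288 [ -3.49015491 -32.17724332  10.8       ]
289 [ -3.46477055 -33.18026682  10.8       ]
290 [ -3.43971555 -34.17024306  10.8       ]
[ 96  91  94  93  92  93  97 108 108  85  81  79  82  79  81  79] [161 162 162 162 161 161 160 162 151  94  80  79  79  77  78  81]
(np.float64(129.1189073076468), np.float64(299.56119776101525)) (np.float64(125.31105230588526), np.float64(291.20383307653583))
```

View pics/s1c.png

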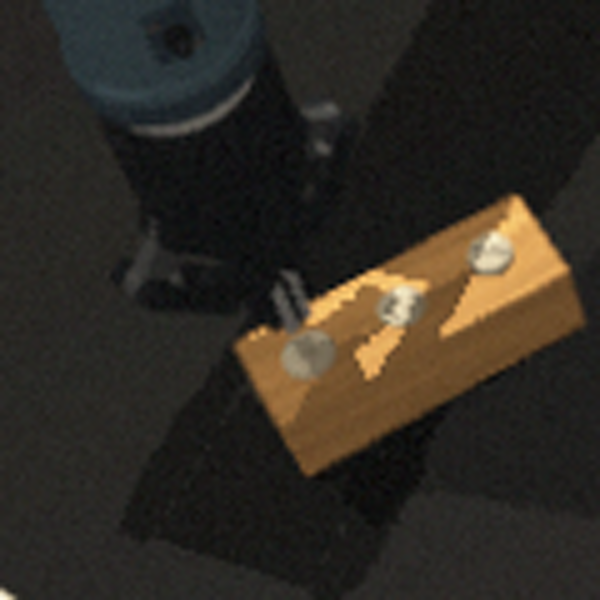

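Scene view: the shut fingertips end clearly above and behind the rivet, at about image (129,294). They sit about 33 mm short of the reported TCP, and wrist depth and edge rays agree. I'll use that as the real tip offset, reopen and go lower, watching the force.

```bash
python3 -m jog '[[[0,0,0],[0,0,0],2.5],[[0,0,0],[0,0,0],2.5],[[0,0,0],[0,0,0],2.5],[[-0.05,1.0,0],[0,0,0],2.5],[[0,1.0,0],[0,0,0],2.5],[[0,0.5,0],[0,0,0],2.5],[[0,0,0],[0,0,0],2.5],[[0,0,0],[0,0,0],2.5]]'
python3 - <<'E'
from h import *
c=shot('wrist','w5');p,M=tool();o=ctrl.get_obs();print(p,M.round(4),o['wrist_force'],o['opening'])
X=np.array([.47298,-.39568,.0485]); print('tool delta',M.T@(X-p)*100)
cv2.imwrite('pics/w5c.png',cv2.resize(c['frame'][200:380,220:420,::-1],None,fx=3,fy=3))
E
```

```text
time_s: 3.87
eef_pos: [0.4724, -0.3951, 0.0229]
eef_rot: [0.579, -0.578, 0.407, -0.406]
wrist_force: [0.1, -0.2, -0.0]
opening: 0.293
[ 0.47231281 -0.3949294   0.0227825 ] [[ 0.3386 -0.0016  0.9409]
 [-0.9409  0.0015  0.3386]
 [-0.0019 -1.     -0.001 ]] [-0.20707047  0.2667313  -0.91950775] 0.2910097402722039
tool delta [ 0.08827244 -2.57195952  0.03483147]
```

View pics/w5c.png

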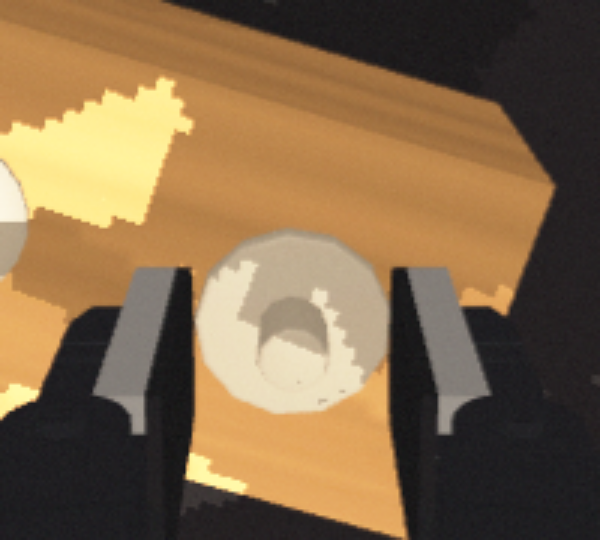

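Wrist view: the pin at crop (293,345) stands centred between the open pads, flange centre at (292,320), with no contact. About 4 mm more down, then close.

```bash
python3 -m jog '[[[0.05,0.4,0.03],[0,0,0],2.5],[[0,0,0],[0,0,0],2.5],[[0,0,0],[0,0,0],0],[[0,0,0],[0,0,0],0],[[0,0,0],[0,0,0],0],[[0,0,0],[0,0,0],0],[[0,0,0],[0,0,0],0],[[0,0,0],[0,0,0],0]]'
python3 - <<'E'
from h import *
c=shot('wrist','w6');p,M=tool();o=ctrl.get_obs();print(p,M.round(4),o['wrist_force'],o['opening']*85.4)
E
```

```text
time_s: 4.58
eef_pos: [0.4738, -0.3961, 0.0205]
eef_rot: [-0.578, 0.579, -0.407, 0.407]
wrist_force: [-0.0, 0.8, 0.9]
opening: 0.059
[ 0.47381144 -0.3961387   0.0205139 ] [[ 3.388e-01 -1.000e-04  9.408e-01]
 [-9.408e-01 -1.000e-04  3.388e-01]
 [ 0.000e+00 -1.000e+00 -1.000e-04]] [-0.68153466  0.85790835  1.12396332] 5.220152078507152
```

```bash
python3 -m jog '[[[0,0,0],[0,0,0],0],[[0,0,0],[0,0,0],0],[[0,0,0],[0,0,0],0]]'
python3 - <<'E'
from h import *
c=shot('wrist','w7');p,M=tool();o=ctrl.get_obs();print(p,o['wrist_force'],o['opening']*85.4)
def t(u,v): return (M.T@(dep(c,u,v)-p)*1000).round(1)
for q in ((220+258/3,290),(220+325/3,290),(317,300)): print(t(*q))
cv2.imwrite('pics/w7c.png',cv2.resize(c['frame'][200:380,220:420,::-1],None,fx=3,fy=3))
E
```

```text
time_s: 4.88
eef_pos: [0.4738, -0.3961, 0.0205]
eef_rot: [-0.579, 0.579, -0.407, 0.407]
wrist_force: [-1.4, 1.3, 0.6]
opening: 0.059
[ 0.47380508 -0.39613864  0.0205257 ] [-0.63379415  1.25587032  0.48464933] 5.014079109494705
[ -3.4 -33.6  10.6]
[  4.7 -34.1  10.8]
[  0.6 -27.9   4.2]
```

View pics/w7c.png

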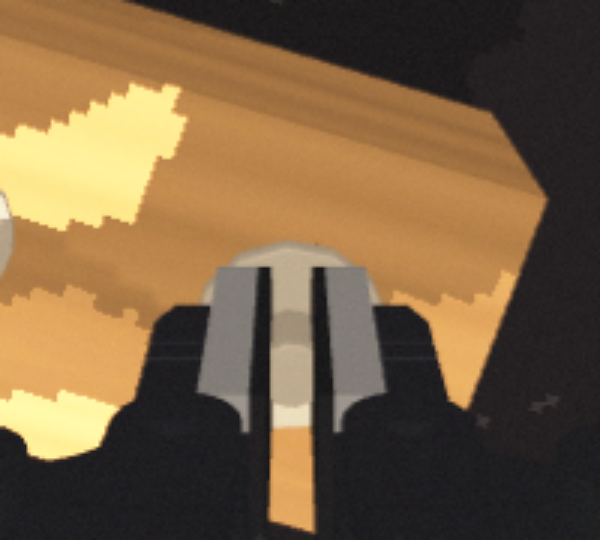

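The pin now sits between the pads: the opening is held at about 5 mm and the pin top is at crop (293,375). Lift slowly first.

```bash
python3 -m jog '[[[0,-0.5,0],[0,0,0],0],[[0,-0.8,0],[0,0,0],0],[[0,-1,0],[0,0,0],0],[[0,-1.5,0],[0,0,0],0],[[0,-2,0],[0,0,0],0],[[0,-2,0],[0,0,0],0],[[0,-2,0],[0,0,0],0],[[0,-1.5,0],[0,0,0],0],[[0,-0.5,0],[0,0,0],0],[[0,0,0],[0,0,0],0],[[0,0,0],[0,0,0],0]]'
python3 - <<'E'
from h import *
c=shot('wrist','w8');p,M=tool();o=ctrl.get_obs();print(p,M.round(4),o['wrist_force'],o['opening']*85.4)
T=np.array([.5182,.1872,0]);d=M.T@(T-p)*100;print('to hole',d, d/12)
s=shot('scene','s2')
A=cv2.resize(c['frame'][200:380,220:420,::-1],None,fx=2,fy=2)
u,v=[int(x) for x in proj(s,p)]
B=cv2.resize(s['frame'][v-60:v+60,u-60:u+60,::-1],(360,360),interpolation=cv2.INTER_CUBIC)
cv2.imwrite('pics/w8c.png',np.hstack([A,B]))
E
```

```text
time_s: 5.85
eef_pos: [0.4745, -0.3973, 0.1511]
eef_rot: [-0.578, 0.579, -0.405, 0.409]
wrist_force: [-0.8, -1.5, -0.1]
opening: 0.06
[ 0.47444093 -0.39724378  0.15079942] [[ 0.3386  0.0033  0.9409]
 [-0.9409 -0.0044  0.3386]
 [ 0.0053 -1.      0.0016]] [0.09415223 0.09385602 0.10161112] 5.264320789088165
to hole [-53.5895828   14.83630774  23.88177303] [-4.46579857  1.23635898  1.99014775]
```

View pics/w8c.png

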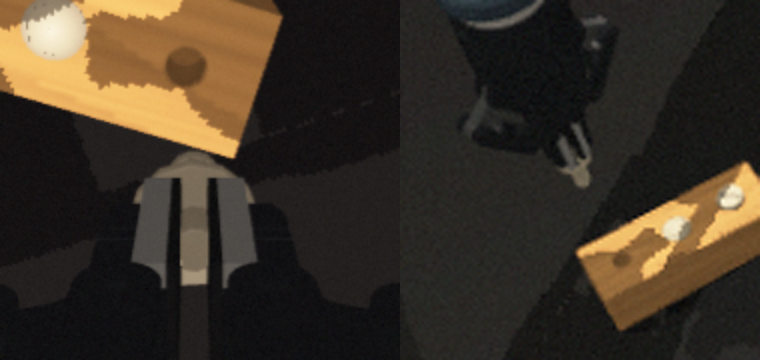

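Lifted: the block's hole is empty at left (186,66), and the rivet hangs from the fingers, shank down, at right (580,178). Carry it to the tray.

```bash
python3 -m jog '[[[-2,0,0.8],[0,0,0.005],0],[[-3.6,0,1.6],[0,0,0],0],[[-3.6,0,1.6],[0,0,0],0],[[-3.6,0,1.6],[0,0,0],0],[[-3.6,0,1.6],[0,0,0],0],[[-3.6,0,1.6],[0,0,0],0],[[-3.6,0,1.6],[0,0,0],0],[[-3.6,0,1.6],[0,0,0],0],[[-3.6,0,1.6],[0,0,0],0],[[-3.6,0,1.6],[0,0,0],0],[[-3.6,0,1.6],[0,0,0],0],[[-3,0,1.2],[0,0,0],0]]'
python3 -m jog '[[[-3,0,1.6],[0,0,0],0],[[-2,0,1],[0,0,0],0],[[-1,0,0.6],[0,0,0],0],[[0,0,0],[0,0,0],0],[[0,0,0],[0,0,0],0]]'
python3 - <<'E'
from h import *
p,M=tool();o=ctrl.get_obs();print(p,M.round(4),o['wrist_force'],o['opening']*85.4)
T=np.array([.5182,.1872,0.13]);d=M.T@(T-p)*100;print('to hole',d)
E
```

```text
time_s: 6.95
eef_pos: [0.4968, 0.0648, 0.1362]
eef_rot: [-0.574, 0.576, -0.419, 0.403]
wrist_force: [0.9, -0.2, -0.2]
opening: 0.058
time_s: 7.37
eef_pos: [0.5017, 0.143, 0.1304]
eef_rot: [-0.574, 0.58, -0.42, 0.396]
wrist_force: [0.1, 0.4, 0.1]
opening: 0.058
[0.50168227 0.14303692 0.13037971] [[ 0.3334 -0.0325  0.9422]
 [-0.9425  0.0126  0.334 ]
 [-0.0228 -0.9994 -0.0264]] [0.0766801  0.36740727 0.07315645] 4.946354540742803
to hole [-3.61068981  0.04003892  3.03230737]
```

```bash
python3 -m jog '[[[-0.3,0,1.5],[0.026,0,-0.023],0],[[-0.3,0,1.4],[0,0,0],0],[[0,0,0],[0,0,0],0],[[0,0,0],[0,0,0],0]]'
python3 - <<'E'
from h import *
c=shot('wrist','w9');p,M=tool();print(p,M.round(4))
h=np.array([.5182,.1872,.087]);print('hole px',proj(c,h),'tcp px',proj(c,p))
cv2.imwrite('pics/w9c.png',cv2.resize(c['frame'][160:360,190:450,::-1],None,fx=3,fy=3))
E
```

```text
time_s: 7.7
eef_pos: [0.525, 0.1549, 0.1264]
eef_rot: [-0.575, 0.579, -0.41, 0.408]
wrist_force: [0.2, -0.2, -0.1]
opening: 0.057
[0.52510223 0.15477162 0.12646078] [[ 3.311e-01 -6.000e-03  9.436e-01]
 [-9.436e-01 -2.900e-03  3.311e-01]
 [ 7.000e-04 -1.000e+00 -6.700e-03]]
hole px (np.float64(255.63175016444546), np.float64(250.93788982843515)) tcp px (np.float64(315.97231856777836), np.float64(284.50268681236355))
```

View pics/w9c.png

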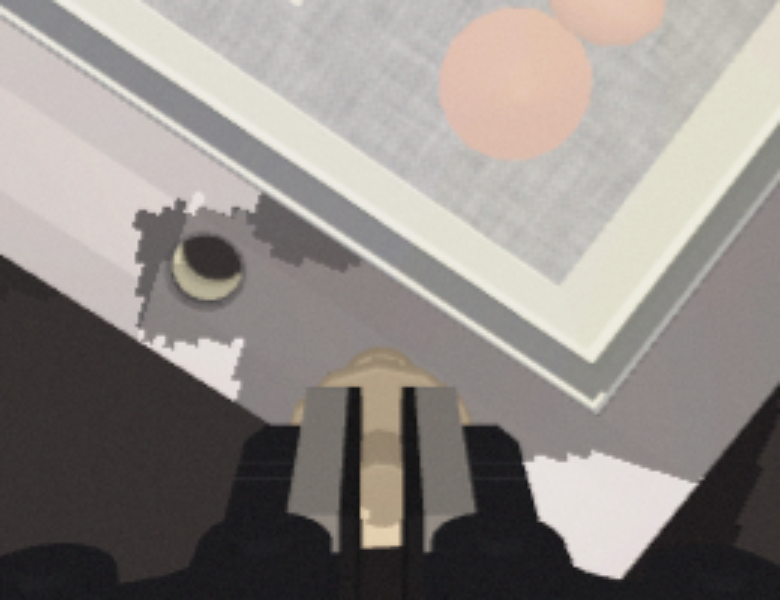

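Wrist view: the hole mouth is centred at crop (208,270), i.e. image (259.3,250), and is about 12 px in radius. The rivet flange spans crop x 293–469, its front edge is at row 362, and the shank tip shows at (378,348).

Run:
```python
from h import *
c=load('w9');p,M=tool()
im=lambda q:(190+q[0]/3,160+q[1]/3)
def plane(q,y):
    o,d=ray(c,*im(q)); o=M.T@(o-p);d=M.T@d; return (o+d*(y-o[1])/d[1])*1000
print('flange L/R at top face',plane((293,425),-.028),plane((469,425),-.028))
print('flange front as top/under edge',plane((381,362),-.028),plane((381,362),-.0245))
print('shank tip',plane((378,348),.0025))
# predicted pixels for zc=0,x=0
for n,q in dict(tip=(0,.0025,.0048),under=(0,-.0245,.013),top=(0,-.028,.013),pintop=(0,-.038,0)).items():
    u,v=proj(c,p+M@np.array(q));print(n,(u-190)*3,(v-160)*3)
h=np.array(proj(c,np.array([.5182,.1872,.087])))
b=load('t0');a=load('s0')
print(tri([(c,259.3,250),(b,241,249.4),(a,349,198)]),tri([(c,259.3,250),(b,241,249.4)]))
for z in(.083,.087,.091): print(z,(M.T@(onz(c,259.3,250,z)-p)*1000).round(2))
d=[dep(c,*im(q))[2] for q in((208,200),(150,290),(230,350),(260,300),(160,240),(290,250))];print('frame z',np.round(d,4))
d=[dep(c,*im(q)) for q in((195,288),(215,250))];print('in hole',np.round(d,4))
```

```text
flange L/R at top face [-10.81190485 -28.           3.63875517] [ 11.67558905 -28.           3.63905071]
flange front as top/under edge [  0.42805437 -28.          12.17773096] [  0.43264925 -24.5         10.88599197]
shank tip [0.01019692 2.5        3.18403662]
tip 377.93038459524706 337.9487451554532
under 377.64260516187215 346.50913896104896
top 377.60017941447677 355.8401357913377
pintop 377.5049854917059 486.11258108544746
(array([0.51871578, 0.18650752, 0.08696818]), [np.float64(0.0011923507053228336), np.float64(0.0012868929929715626), np.float64(0.0017374184569871184)]) (array([0.51817067, 0.18602764, 0.08365269]), [np.float64(0.00042409677591078907), np.float64(0.0004240967759108815)])
0.083 [-31.49  43.41   3.88]
0.087 [-30.9   39.41   5.02]
0.091 [-30.3   35.4    6.16]
frame z [0.087  0.0868 0.0885 0.0875 0.0873 0.087 ]
in hole [[ 5.114e-01  1.872e-01  7.560e-02]
 [ 4.967e-01  1.890e-01 -3.000e-04]]
```

```bash
python3 - <<'E'
from h import *
p,M=tool(); T=p+M@np.array([-.0313,0,.0057]);print(T); np.save('T.npy',T)
E
python3 -m jog '[[[-1.0,0,0.2],[0.007,0,0],0],[[-1.0,0,0.2],[0,0,0],0],[[-0.8,0,0.1],[0,0,0],0],[[0,0,0],[0,0,0],0],[[0,0,0],[0,0,0],0]]'
cat > e.py <<'E'
from h import *
p,M=tool();T=np.load('T.npy');o=ctrl.get_obs()
print('d mm',(M.T@(T-p)*1000).round(2),'z',p[2].round(4),'tilt z,x',M[2,0].round(4),M[2,2].round(4),'F',o['wrist_force'].round(1),'open',(o['opening']*85.4).round(1),o['time_s'])
E
python3 e.py
```

```text
[0.52011557 0.1861931  0.12640018]
time_s: 8.17
eef_pos: [0.5183, 0.1832, 0.1259]
eef_rot: [-0.576, 0.577, -0.41, 0.41]
wrist_force: [-0.6, 0.9, -1.0]
opening: 0.061Traceback (most recent call last):
  File "e.py", line 3, in <module>
    print('d mm',(M.T@(T-p)*1000).round(2),'z',p[2].round(4),'tilt z,x',M[2,0].round(4),M[2,2].round(4),'F',o['wrist_force'].round(1),'open',(o['opening']*85.4).round(1),o['time_s'])
                                                                                                                                             ^^^^^^^^^^^^^^^^^^^^^^^^^
AttributeError: 'float' object has no attribute 'round'
```

```bash
sed -i "s/(o\['opening'\]\*85.4).round(1)/round(o['opening']*85.4,1)/" e.py; python3 e.py
```

```text
d mm [-2.23 -0.51  2.68] z 0.1259 tilt z,x 0.0002 -0.0012 F [-0.6  0.9 -1. ] open 5.2 8.1667
```

```bash
python3 -m jog '[[[-0.22,0.8,0.27],[0,0,0],0],[[0,0.8,0],[0,0,0],0],[[0,0.8,0],[0,0,0],0],[[0,0.4,0],[0,0,0],0],[[0,0,0],[0,0,0],0],[[0,0,0],[0,0,0],0]]'; python3 e.py
```

```text
time_s: 8.67
eef_pos: [0.5195, 0.1864, 0.094]
eef_rot: [-0.576, 0.577, -0.41, 0.409]
wrist_force: [0.3, -0.5, -0.4]
opening: 0.062
d mm [  0.45 -32.43   0.4 ] z 0.094 tilt z,x 0.0003 -0.0027 F [ 0.3 -0.5 -0.4] open 5.3 8.6667
```

```bash
python3 -m jog '[[[0.05,0,0.04],[0.003,0,0],0],[[0,0,0],[0,0,0],0]]'; python3 e.py;  python3 -m jog '[[[0,0.25,0],[0,0,0],0],[[0,0.25,0],[0,0,0],0],[[0,0.2,0],[0,0,0],0],[[0,0,0],[0,0,0],0]]'; python3 e.py
```

```text
time_s: 8.83
eef_pos: [0.5199, 0.1858, 0.0935]
eef_rot: [-0.576, 0.576, -0.41, 0.41]
wrist_force: [0.6, 0.4, -0.1]
opening: 0.057
d mm [ -0.34 -32.86   0.3 ] z 0.0935 tilt z,x 0.0001 -0.0003 F [ 0.6  0.4 -0.1] open 4.8 8.8333
time_s: 9.17
eef_pos: [0.5208, 0.1858, 0.087]
eef_rot: [0.577, -0.576, 0.409, -0.41]
wrist_force: [0.0, 0.3, -0.8]
opening: 0.06
d mm [ -0.56 -39.41  -0.43] z 0.087 tilt z,x 0.0002 0.0019 F [ 0.   0.3 -0.8] open 5.1 9.1667
```

No force with the shank tip about 2.5 mm below the cover face, so it is entering the hole. Continue gently.

```bash
python3 -m jog '[[[-0.04,0.2,-0.03],[-0.002,0,0],0],[[0,0.2,0],[0,0,0],0],[[0,0.2,0],[0,0,0],0],[[0,0,0],[0,0,0],0]]'; python3 e.py;  python3 -m jog '[[[0,0.25,0],[0,0,0],0],[[0,0.2,0],[0,0,0],0],[[0,0,0],[0,0,0],0]]'; python3 e.py
```

```text
time_s: 9.5
eef_pos: [0.5205, 0.1861, 0.0805]
eef_rot: [-0.576, 0.576, -0.41, 0.41]
wrist_force: [-0.0, 0.1, -0.4]
opening: 0.059
d mm [ -0.21 -45.92  -0.3 ] z 0.0805 tilt z,x 0.0005 -0.0 F [-0.   0.1 -0.4] open 5.1 9.5
time_s: 9.75
eef_pos: [0.5204, 0.1861, 0.0754]
eef_rot: [-0.576, 0.576, -0.41, 0.41]
wrist_force: [0.5, 0.1, -0.9]
opening: 0.058
d mm [ -0.15 -50.99  -0.26] z 0.0754 tilt z,x 0.0005 -0.0002 F [ 0.5  0.1 -0.9] open 4.9 9.75
```

```bash
python3 -m jog '[[[0,0.25,0],[0,0,0],0],[[0,0.2,0],[0,0,0],0],[[0,0,0],[0,0,0],0]]'; python3 e.py;  python3 -m jog '[[[0,0.25,0],[0,0,0],0],[[0,0.2,0],[0,0,0],0],[[0,0,0],[0,0,0],0]]'; python3 e.py;  python3 -m jog '[[[0,0.15,0],[0,0,0],0],[[0,0,0],[0,0,0],0]]'; python3 e.py
```

```text
time_s: 10.0
eef_pos: [0.5205, 0.1861, 0.0705]
eef_rot: [-0.576, 0.576, -0.41, 0.41]
wrist_force: [-1.1, 0.8, 0.5]
opening: 0.058
d mm [ -0.15 -55.86  -0.36] z 0.0705 tilt z,x 0.0004 0.0 F [-1.1  0.8  0.5] open 5.0 10.0
time_s: 10.25
eef_pos: [0.5203, 0.1865, 0.0656]
eef_rot: [-0.576, 0.576, -0.41, 0.41]
wrist_force: [-0.4, -0.3, 0.6]
opening: 0.058
d mm [  0.19 -60.81  -0.28] z 0.0656 tilt z,x -0.0001 -0.0001 F [-0.4 -0.3  0.6] open 4.9 10.25
time_s: 10.42
eef_pos: [0.5203, 0.1864, 0.0638]
eef_rot: [-0.576, 0.576, -0.41, 0.41]
wrist_force: [1.1, -0.0, 0.2]
opening: 0.059
d mm [  0.14 -62.64  -0.23] z 0.0638 tilt z,x 0.0 -0.0003 F [ 1.1 -0.   0.2] open 5.0 10.4167
```

The shank is through both holes with no force, flange about 1 mm above the cover. Release, rise, shut, look.

```bash
python3 -m jog '[[[0,0,0],[0,0,0],2.5],[[0,0,0],[0,0,0],2.5],[[0,0,0],[0,0,0],2.5],[[0,0,0],[0,0,0],2.5],[[0,-0.8,0],[0,0,0],2.5],[[0,-1.0,0],[0,0,0],2.5],[[0,-0.6,0],[0,0,0],2.5],[[0,0,0],[0,0,0],2.5]]'; python3 e.py
python3 - <<'E'
from h import *
c=shot('wrist','w10');p,M=tool()
cv2.imwrite('pics/w10c.png',cv2.resize(c['frame'][180:360,210:430,::-1],None,fx=3,fy=3))
h=p+0; h[2]=0
for n,q in dict(flangetop=.0905,pintop=.1005).items():
    X=np.load('T.npy')+M@np.array([.0004,0,-.0007]);X[2]=q;u,v=proj(c,X);print(n,(u-210)*3,(v-180)*3)
E
```

```text
time_s: 11.08
eef_pos: [0.5208, 0.1861, 0.0906]
eef_rot: [-0.576, 0.576, -0.41, 0.41]
wrist_force: [0.2, 1.2, 0.4]
opening: 0.294
d mm [ -0.33 -35.79  -0.62] z 0.0906 tilt z,x 0.0007 0.0003 F [0.2 1.2 0.4] open 25.1 11.0833
flangetop 317.1252886714667 321.391742594749
pintop 317.041814630315 346.7025597421642
```

View pics/w10c.png

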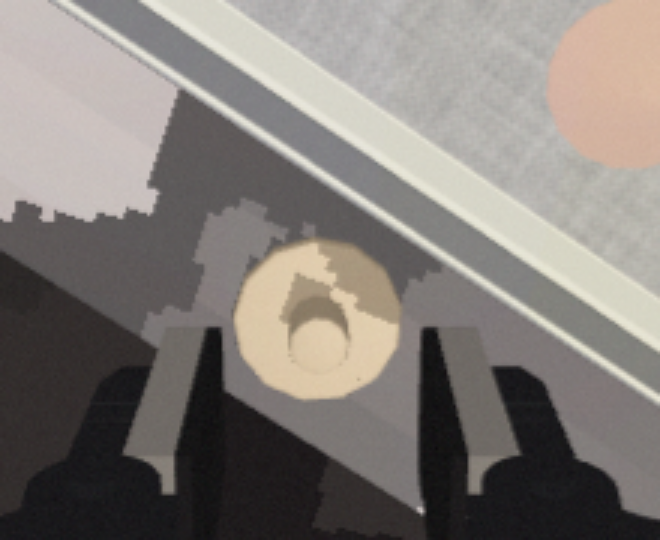

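The rivet is seated upright in the hole, pin up. Flange centre is at crop (317,320) and pin top at (319,345), both where predicted. Now shut the fingers and come down onto the pin.

```bash
python3 -m jog '[[[0,0,-0.12],[0,0,0],0],[[0,0,0],[0,0,0],0],[[0,0,0],[0,0,0],0],[[0,0,0],[0,0,0],0],[[0,0,0],[0,0,0],0],[[0,0.8,0],[0,0,0],0],[[0,0.6,0],[0,0,0],0],[[0,0.3,0],[0,0,0],0],[[0,0,0],[0,0,0],0]]'; python3 e.py
python3 -m jog '[[[0,0.1,0],[0,0,0],0],[[0,0.1,0],[0,0,0],0],[[0,0.1,0],[0,0,0],0]]'; python3 e.py
```

```text
time_s: 11.88
eef_pos: [0.5189, 0.1855, 0.0708]
eef_rot: [-0.576, 0.576, -0.41, 0.41]
wrist_force: [1.0, -0.3, 1.4]
opening: -0.001
d mm [ -0.21 -55.63   1.38] z 0.0708 tilt z,x 0.0006 -0.0005 F [ 1.  -0.3  1.4] open -0.0 11.8833
time_s: 12.13
eef_pos: [0.5186, 0.1856, 0.0673]
eef_rot: [-0.576, 0.577, -0.41, 0.41]
wrist_force: [-1.5, -0.1, 3.4]
opening: 0.001
d mm [ -0.06 -59.05   1.49] z 0.0673 tilt z,x 0.0001 -0.0015 F [-1.5 -0.1  3.4] open 0.1 12.1333
```

```bash
for i in 1; do :; done; python3 -m jog '[[[0,0.1,0],[0,0,0],0],[[0,0.1,0],[0,0,0],0],[[0,0.1,0],[0,0,0],0]]'|egrep 'pos|for'; python3 -m jog '[[[0,0.1,0],[0,0,0],0],[[0,0.1,0],[0,0,0],0],[[0,0.1,0],[0,0,0],0]]'|egrep 'pos|for';python3 -m jog '[[[0,0.1,0],[0,0,0],0],[[0,0.1,0],[0,0,0],0]]'|egrep 'pos|for';python3 e.py
```

```text
eef_pos: [0.5185, 0.1857, 0.065]
wrist_force: [-2.8, -1.3, 5.5]
eef_pos: [0.5185, 0.1857, 0.0631]
wrist_force: [-3.9, -0.8, 6.3]
eef_pos: [0.5185, 0.1857, 0.0619]
wrist_force: [-2.9, 0.2, 6.2]
d mm [  0.09 -64.54   1.58] z 0.0619 tilt z,x 0.0005 -0.0017 F [-2.9  0.2  6.2] open 0.1 12.8
```

```bash
python3 -m jog '[[[0,0.1,0],[0,0,0],0],[[0,0.1,0],[0,0,0],0],[[0,0.1,0],[0,0,0],0]]'|egrep 'pos|for'; python3 -m jog '[[[0,0.12,0],[0,0,0],0],[[0,0.12,0],[0,0,0],0]]'|egrep 'pos|for';python3 -m jog '[[[0,0.12,0],[0,0,0],0],[[0,0.12,0],[0,0,0],0]]'|egrep 'pos|for';python3 e.py
```

```text
eef_pos: [0.5186, 0.1858, 0.0607]
wrist_force: [-6.3, -1.5, 12.9]
eef_pos: [0.5186, 0.1857, 0.0605]
wrist_force: [-6.8, -1.5, 12.8]
eef_pos: [0.5186, 0.1857, 0.0604]
wrist_force: [-5.9, -1.6, 13.3]
d mm [  0.13 -66.02   1.44] z 0.0604 tilt z,x 0.0016 -0.002 F [-5.9 -1.6 13.3] open 0.2 13.3833
```

```bash
python3 -m jog '[[[0,0.13,-0.04],[0,0,0],0],[[0,0.13,-0.04],[0,0,0],0]]'|egrep 'pos|for'; python3 -m jog '[[[0,0.15,-0.04],[0,0,0],0],[[0,0.15,-0.04],[0,0,0],0]]'|egrep 'pos|for';python3 e.py
```

```text
eef_pos: [0.5186, 0.1857, 0.0604]
wrist_force: [-5.6, 0.1, 11.6]
eef_pos: [0.5187, 0.1857, 0.0602]
wrist_force: [-5.9, -1.1, 12.3]
d mm [  0.18 -66.23   1.61] z 0.0602 tilt z,x 0.0024 0.0014 F [-5.9 -1.1 12.3] open -0.1 13.7167
```

```bash
python3 -m jog '[[[0,0.2,-0.04],[0,0,-0.002],0],[[0,0.2,-0.04],[0,0,0],0]]'|egrep 'pos|for'; python3 e.py; python3 -m jog '[[[0,0.23,-0.05],[0,0,0],0],[[0,0.23,-0.05],[0,0,0],0]]'|egrep 'pos|for';python3 e.py
```

```text
eef_pos: [0.5188, 0.1856, 0.059]
wrist_force: [-5.6, -0.5, 13.1]
d mm [  0.27 -67.37   1.68] z 0.059 tilt z,x 0.0051 0.0031 F [-5.6 -0.5 13.1] open 0.4 13.8833
eef_pos: [0.5188, 0.1856, 0.0573]
wrist_force: [-5.4, -0.1, 13.9]
d mm [  0.29 -69.13   1.78] z 0.0573 tilt z,x 0.0055 0.0053 F [-5.4 -0.1 13.9] open 0.0 14.05
```

Pin (or tray) is moving at about 13 N. Continue in small steps.

```bash
python3 -m jog '[[[0,0.2,-0.04],[-0.003,0,0.003],0],[[0,0.2,-0.04],[0,0,0],0]]'|egrep 'pos|for'; python3 e.py; python3 -m jog '[[[0,0.2,-0.03],[-0.003,0,0.003],0],[[0,0.2,-0.03],[0,0,0],0]]'|egrep 'pos|for';python3 e.py
```

```text
eef_pos: [0.5187, 0.1857, 0.056]
wrist_force: [-5.5, 0.0, 13.4]
d mm [  0.17 -70.42   1.72] z 0.056 tilt z,x 0.0028 0.0038 F [-5.5  0.  13.4] open 0.4 14.2167
eef_pos: [0.5186, 0.1858, 0.0546]
wrist_force: [-6.7, -1.3, 12.9]
d mm [  0.08 -71.84   1.66] z 0.0546 tilt z,x -0.0001 0.0016 F [-6.7 -1.3 12.9] open 0.1 14.3833
```

```bash
python3 -m jog '[[[0,0.2,-0.03],[-0.002,0,0.002],0],[[0,0.2,-0.03],[0,0,0],0]]'|egrep 'pos|for'; python3 e.py; python3 -m jog '[[[0,0.2,-0.03],[-0.002,0,0.002],0],[[0,0.2,-0.03],[0,0,0],0]]'|egrep 'pos|for';python3 e.py
```

```text
eef_pos: [0.5186, 0.1858, 0.0531]
wrist_force: [-5.9, -1.1, 12.8]
d mm [-1.000e-02 -7.325e+01  1.600e+00] z 0.0531 tilt z,x -0.0018 0.0006 F [-5.9 -1.1 12.8] open 0.1 14.55
eef_pos: [0.5186, 0.1858, 0.0517]
wrist_force: [-5.6, -1.2, 13.3]
d mm [ -0.11 -74.67   1.56] z 0.0517 tilt z,x -0.0036 -0.0004 F [-5.6 -1.2 13.3] open 0.1 14.7167
```

```bash
python3 -m jog '[[[0,0.2,-0.03],[0,0,-0.003],0],[[0,0.2,-0.03],[0,0,0],0]]'|egrep 'pos|for'; python3 -m jog '[[[0,0.2,-0.03],[0,0,0],0],[[0,0.2,-0.03],[0,0,0],0]]'|egrep 'pos|for';python3 e.py; python3 -m jog '[[[0,0.2,-0.03],[0,0,0],0],[[0,0.2,-0.03],[0,0,0],0]]'|egrep 'pos|for';python3 e.py
```

```text
eef_pos: [0.5187, 0.1858, 0.0507]
wrist_force: [-8.7, -0.3, 21.9]
eef_pos: [0.5187, 0.1858, 0.0507]
wrist_force: [-8.1, -1.4, 18.5]
d mm [  0.12 -75.66   1.59] z 0.0507 tilt z,x 0.0006 0.0014 F [-8.1 -1.4 18.5] open -0.1 15.05
eef_pos: [0.5188, 0.1858, 0.0508]
wrist_force: [-8.4, -2.4, 18.2]
d mm [  0.13 -75.61   1.6 ] z 0.0508 tilt z,x 0.0012 0.0024 F [-8.4 -2.4 18.2] open 0.2 15.2167
```

Hard stop at z 0.0507 with 18 N, under the 25 N limit. Back off and check whether the pin is flush.

```bash
python3 -m jog '[[[0,-0.3,0],[0,0,0],0],[[0,-1,0],[0,0,0],0],[[0,-2,0],[0,0,0],0],[[0,-2,0],[0,0,0],0],[[0,-1,0],[0,0,0],0],[[0,0,0],[0,0,0],0]]'; python3 e.py
python3 - <<'E'
from h import *
c=shot('wrist','w11');p,M=tool();s=shot('scene','s11')
X=np.load('T.npy')+M@np.array([.0004,0,-.0007]);X[2]=.082;u,v=proj(c,X);print(u,v)
uu,vv=int(u),int(v)
e,ar=neutral(c,u,v,34,120,90);print(e)
g=lambda r0,r1:[(dep(c,u+r*np.cos(a),v+r*np.sin(a))[2]) for r in np.arange(r0,r1,1) for a in np.arange(0,6.28,.2)]
sc=402/(c['depth'][vv,uu])/1000; print('px/mm',sc)
for a,b in((0,3.5),(6,11.5),(15,19)):
    q=np.array(g(a*sc,b*sc)); print(a,b,np.median(q).round(4),np.percentile(q,[5,25,75,95]).round(4))
A=cv2.resize(c['frame'][max(0,vv-60):vv+60,uu-80:uu+80,::-1],(640,480),interpolation=cv2.INTER_CUBIC)
cv2.imwrite('pics/w11c.png',A)
E
```

```text
time_s: 15.72
eef_pos: [0.5186, 0.1856, 0.117]
eef_rot: [0.578, -0.577, 0.407, -0.409]
wrist_force: [0.0, -0.2, -0.3]
opening: 0.0
d mm [-0.07 -9.42  1.63] z 0.117 tilt z,x 0.0016 0.003 F [ 0.  -0.2 -0.3] open 0.0 15.7167
316.26102374776076 259.7881330740203
((316.1791076660156, 259.2067565917969), (67.05225372314453, 67.9854507446289), 68.9383544921875)
px/mm 1.8516809
0 3.5 0.0806 [0.0796 0.0802 0.081  0.0817]
6 11.5 0.0805 [0.0795 0.08   0.0808 0.0815]
15 19 0.0771 [0.0756 0.0765 0.0776 0.1524]
```

Depth says pin top 80.6 mm, flange 80.5 mm and cover 77.1 mm, so the pin is flush and the flange sits on the cover. Retreat, then check that the cover is level and the other objects haven't moved.

```bash
python3 -m jog '[[[0,-2,0],[0,0,0],0],[[0,-3,0],[0,0,0],0],[[0,-3,0],[0,0,0],0],[[3,0,0],[0,0,0],0],[[3.5,0,-1],[0,0,0],0],[[3.5,0,-2],[0,0,0],0],[[3.5,0,-2],[0,0,0],0],[[3.5,0,-2],[0,0,0],0],[[3.5,0,-2],[0,0,0],0],[[3,0,-2],[0,0,0],0],[[0,0,0],[0,0,0],0],[[0,0,0],[0,0,0],0]]'
python3 - <<'E'
from h import *
t=shot('top','t12');t0=load('t0');s=shot('scene','s12');s0=load('s0')
def z(c,u,v,r=3):
    return np.median([dep(c,u+i,v+j) for i in range(-r,r+1) for j in range(-r,r+1)],0).round(4)
for n,q in dict(frontL=(205,238),frontR=(280,262),nearL=(225,246),nearR=(258,256),left=(218,190),right=(306,215),back=(275,145)).items():
    print(n,z(t0,*q)[2],z(t,*q)[2])
print('rivet',z(t,241,250,2), 'scene',tri([(t,*neutral(t,241,250,10,150,90)[0][0]),(s,*neutral(s,349,199,9,150,90)[0][0])]))
d=np.abs(t['frame'].astype(int)-t0['frame']).max(2)
for n,q in dict(turban=(393,316),urchin=(424,170),limpet=(159,316),lens=(146,220),clip=(512,281),bolt=(489,282),shells=(262,205)).items():
    u,v=q; print(n,'maxdiff',np.median(d[v-12:v+12,u-12:u+12]), (d[v-12:v+12,u-12:u+12]>60).sum())
o=ctrl.get_obs();print(o['wrist_force'],o['time_s'],o['eef_pos'])
E
```

```text
time_s: 16.82
eef_pos: [0.4837, -0.0825, 0.1816]
eef_rot: [-0.574, 0.583, -0.413, 0.4]
wrist_force: [0.8, 1.0, -0.8]
opening: 0.002
frontL 0.0869 0.0774
frontR 0.0873 0.0765
nearL 0.0864 0.0767
nearR 0.0868 0.076
left 0.0835 0.0764
right 0.0738 0.0723
back 0.0788 0.0752
rivet [0.5174 0.1869 0.0801] scene (array([0.5185469 , 0.18889656, 0.07914945]), [np.float64(0.001976578231147608), np.float64(0.0019765782311475786)])
turban maxdiff 69.5 313
urchin maxdiff 102.0 436
limpet maxdiff 2.0 0
lens maxdiff 1.0 0
clip maxdiff 2.0 0
bolt maxdiff 2.0 132
shells maxdiff 3.0 0
[ 0.49585805 -0.08271651  0.49795392] 16.9167 [ 0.48404717 -0.08114875  0.1817587 ]
```

Run:
```python
from h import *
t=load('t12');t0=load('t0');s=load('s12');s0=load('s0')
# frame plane from grey frame points, scene & top, within the cover
h=np.array([.5187,.1862]); ax=np.array([.9645,-.264]); # front->back approx (perp to front edge)
fe=np.array([.52687001-.47384981,.28502133-.09116767]);fe/=np.linalg.norm(fe);ax=np.array([fe[1],-fe[0]])
for nm,c in(('top0',t0),('top',t),('scene0',s0),('scene',s)):
    r=[]
    for a in (-.008,.008,.06,.10,.14,.18,.205):
        zz=[]
        for l in ((-.06,-.045,-.03,.03,.045,.06) if a in(-.008,.008,.205) else (-.085,.085)):
            q=h+a*ax+l*fe; u,v=proj(c,np.array([*q,.077]))
            zz+= [dep(c,u+i,v+j)[2] for i in(-1,0,1) for j in(-1,0,1)]
        r.append(np.median(zz).round(4))
    print(nm,r)
d=np.abs(s['frame'].astype(int)-s0['frame']).max(2)
for n,q in dict(turban=(225,238),urchin=(262,339),limpet=(372,167),lens=(428,202),bolt=(167,280),clip=(149,290)).items():
    u,v=q;b=d[v-10:v+10,u-10:u+10]; 
    f=lambda c:cv2.phaseCorrelate(*[cv2.cvtColor(x['frame'][v-16:v+16,u-16:u+16],cv2.COLOR_RGB2GRAY).astype(np.float32) for x in(s0,c)])[0]
    print(n,np.median(b),(b>60).sum(),np.round(f(s),2))
```

```text
top0 [np.float64(0.0876), np.float64(0.0866), np.float64(0.0855), np.float64(0.084), np.float64(0.082), np.float64(0.0811), np.float64(0.0798)]
top [np.float64(0.0769), np.float64(0.0768), np.float64(0.0758), np.float64(0.077), np.float64(0.0761), np.float64(0.0752), np.float64(0.0756)]
scene0 [np.float64(0.0881), np.float64(0.087), np.float64(0.0853), np.float64(0.0836), np.float64(0.0823), np.float64(0.0799), np.float64(0.0804)]
scene [np.float64(0.0771), np.float64(0.0767), np.float64(0.0765), np.float64(0.0758), np.float64(0.0764), np.float64(0.0758), np.float64(0.0756)]
turban 5.0 26 [-0.13  0.27]
urchin 2.0 0 [-0.01 -0.03]
limpet 3.0 0 [-0.    0.11]
lens 2.0 0 [-0.06  0.06]
bolt 3.0 0 [0.01 0.01]
clip 2.0 0 [-0.15 -0.13]
```

```bash
python3 -c "
from bench import ctrl
print(ctrl.hand_in())"
```

```text
the job is handed in; nothing more can be done
None
```

The rivet is in the cover's front hole with its pin pushed flush, and it holds the cover down on its own. I handed the job in at about 17 s on the robot's clock.

**What I did**
- **Grasp:** I gripped the rivet by its pin. The first try closed above the pin because the real fingertips end about 33 mm short of the reported TCP. I corrected for that and the second try held.
- **Insertion:** The shank went through the cover and rim holes with no noticeable contact force, pin up.
- **Push:** With the fingers shut, the pin moved at about 13 N. The highest vertical reading was 22 N, at the stop, against the cover's 25 N limit. There was also a sideways force of up to about 9 N on the tool, which small corrections did not remove. Together they made about 23.6 N at the peak, a narrow margin, and I only read the force at the end of each move.

**Last checks**
- **Pin flush:** Depth put the pin top at 80.6 mm and the flange at 80.5 mm, with the cover frame at 77.1 mm, so the flange sits on the cover.
- **Cover held:** With the arm away, the cover's front edge stayed about 10 mm lower than at the start. That fits the cover's 8 mm lift plus roughly 2 mm of tray sinking. The front still reads about 1 mm higher than the back, which is close to the depth noise, so slight play under the rivet is possible.
- **Other items:** The scene camera showed the urchin, limpet, lens, clip, bolt and turban unmoved, to within 0.3 pixels, and the top view showed no change at the shells in the tray. In the top view the turban and urchin areas did differ, which I put down to the arm or its shadow.
- **Not viewed:** I never looked at the finished rivet in a picture because the viewer limit was reached. The result rests on the depth and force readings.

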